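# Fit a bending roll, spacer and cap to the roll bender's bare shaft

### The arm

A 7-joint arm with a two-finger parallel gripper is mounted at the origin on the work surface. World frame = base frame: x ahead of the robot, y to its left, z up, the work surface at z = 0. Lengths are in m, angles in rad, forces in N, time in s.
With the tool pointing down it reaches from about 0.425 to 0.925 m from the base axis. Payload 6.8 kg.
Tool frame: the origin (TCP) lies on the front face of the gripper's body, between the roots of the fingers; the fingertips stand 73 mm ahead of it and the grasp point (between the pads) lies 54 mm ahead of it; z points along the fingers, y is the direction in which the jaws open and shut (so a half turn about z gives the same grasp; the last joint's range is limited). The gripper opens to 85 mm and grips with 20 to 120 N. Pads are 22 mm wide; open, the fingers measure 114 mm over their backs; the gripper's body (76 mm by 85 mm) begins 54 mm behind the grasp point. The pads swing forward as they close: fully open they stand 13 mm farther back than shut.
Start: joints at [1.088, 0.477, 0.022, 1.555, -0.011, 1.109, -0.083], TCP at [0.247, -0.628, 0.304] pointing down, gripper open.
Joint ranges: [-2.96, 2.96], [-0.34, 2.1], [-1.41, 1.46], [0.24, 2.44], [-1.37, 4.51], [0.17, 1.92], [-2.96, 2.96]. Speed limits (rad/s): [2.39, 2.39, 3.14, 3.14, 3.14, 3.14, 3.14].

### API

Orientations are given as a rotation vector (axis times angle).
In Python, from bench import * gives the robot as it stands.
- The arm moves only by the tool jog_arm, never from a script. Its argument "plan" is a list of rows, each a list of 2 entries, a list of its own where there are three numbers: the shift along the world's x, y, z in cm, then the turn about the world's z in rad. In form: [[[tx, ty, tz], twist], ...]. A call has 1 to 12 rows; each row shifts and turns the commanded pose from where the row before left it; what a row does not reach is not made up. A row lasts 1/10 s, in which the tool goes at most 50 mm and 8.59 degrees, less where a joint would pass 70% of its speed; a pose out of reach is approached as far as the arm can. A call is refused whole if a number of a shift passes 5 or a number of a turn 0.15, either way. A call with a gripper value outside its range is refused whole. "hand" is the finger opening in cm, from 0 to 8.54, set as the call begins (left out, the last holds). The fingers move at their own pace and stop on an object; "grip_force" is the grip in N (left out, the last holds). Time passes only in rows, so rows that do not move let the fingers close. It gives the time, the measured TCP pose, the force and the opening at its end, in the units of the state.
- get_obs(): the state, without advancing time (a new reading comes with each control period).
- grab_frame(name): name is "side" or "top"; returns the picture (480x640x3 uint8, red, green, blue); there is no depth.
- get_calibration(name): a dict with "intrinsics" (3x3 intrinsics, pixels), "k1" (the pictures are not rectified: a ray, as slopes to the right and down, at radius r is drawn at 1 + k1 r^2 times it, then the intrinsics apply), "xyz" and "orientation" of the camera in the world. Camera axes: x right, y down, z forward; pixel columns grow to the right and rows downward; lengths in m; the calibration is good to about 2 mm. A picture is of the moment at which its call begins. get_calibration takes no time and is no camera call.
- hand_in(): hands the job in, once; it reports no verdict.
The state is a dict: "clock": time; "joints": joint angles; "qvel": joint speeds; "tau": joint torques, N m; "tcp_pos": TCP position; "orientation": TCP orientation; "contact_force": force on the tool from outside, world axes, zero at the start; "moment": the same for the moment, N m; "grip_width": finger opening in m.
Only numpy, scipy, OpenCV 4.12 (cv2) and the standard library are available. Lean on these libraries where they do the work, as an engineer would, in place of code of your own. Each camera call takes 0.05 s, during which the arm holds its last target. There are 200 camera calls.

### The job

Set up the bare shaft of the bench roll bender like its two neighbours: slide the flanged bending roll down over the shaft's key until it is fully home on the shoulder, lay the spacer ring flat on it, and then press the cap down over the sprung spigot until it sits flat on the spacer. The shaft has stopped at some odd angle, so feel for the key by turning the roll under light pressure; force nothing, drop nothing, and leave the other things on the bench where they are.

Things in the scene. Friction and masses are not known exactly. Their poses are not given: they have to be found in the camera images.
- roll_mid (a point): Centre of the loose steel bending roll, 30 mm high, lying right way up: flange 66 mm diameter x 10 mm at the bottom, above it a hub 20 mm high, 48 mm diameter with two flats 40 mm apart (26 mm wide) facing its own +y and -y. Through bore 27 mm with a keyway 8.5 mm wide over the full height on its own +x side, reaching 18.5 mm from the axis. About 0.4 kg. z: its axis, up.
- spacer_mid (a point): Centre of the loose plain steel spacer ring, half-way up: 46 mm outside, 27 mm bore, 14 mm high, about 0.12 kg. z is its axis, up.
- cap_mid (a point): Centre of the loose round knurled steel cap, half-way up: 40 mm diameter, 26 mm high, blind bore of 20 mm diameter and 20 mm depth open downwards, about 0.2 kg. z is its axis, up.
- seat (a point): Centre of the top of the shoulder on which the roll must sit, on the bare shaft's axis, 68 mm above the bench. x, y, z are the machine's axes, z up along the shaft. The shaft is 24 mm in diameter up to 36 mm above this point, then a cone up to 40 mm. Fully home, the centres of roll, spacer and cap lie 15, 37 and 57 mm above this point.
- bender: The fixed bench roll bender and all it carries: top plate 60 mm above the bench, from 57 mm behind (-x) to 163 mm ahead (+x) of the bare shaft, 130 mm to each side; low adjusting screw with crossbar on its -x side out to 117 mm. Two finished shafts, 66 mm wide, 138 mm above the bench, stand 100 mm ahead and 85 mm to either side of the bare one. Origin on the bench under the bare shaft.
- hammer: Bystander: hammer lying on the bench along its x.
- jar: Bystander: clear jar with a white lid, 64 mm diameter, 55 mm high. Origin at the centre of its underside.
- offcut: Bystander: half-round copper gutter offcut, open side up, 103 mm wide, 120 mm long, 52 mm high. Origin at the middle of its underside.
- key_level (a point): On the bare shaft's axis, level with the top end of its key, 22 mm above the seat. The key is 6 mm wide with a rounded top end, stands out to 16 mm from the axis and reaches down to the seat; a plain bore does not pass it. The geared shaft has stopped with the key turned from the machine's +x counterclockwise (seen from above) by an unmeasured 0.2 to 1.5 rad, and is stiff to turn (3 N m).
- spigot_top (a point): Top of the bare shaft's spigot, on its axis, 58 mm above the seat. The spigot is 16 mm in diameter down to 40 mm above the seat and has four spring leaves (44 to 57 mm above the seat) that grip the cap's bore: about 3 to 10 N of push slides the cap down over them; its weight alone does not.
There are look-alikes about, which are no part of the job. Leave any purple look-alike of the part that bears spacer_mid alone.

How it is judged:
On the way, in this order (a step that is already met when the one before it is completed fails the run):
1. the roll is over the key and fully home on the shoulder (z of roll_mid in the frame of seat below 0.017 m and horizontal distance between roll_mid and seat below 0.004 m and angle between roll_mid's own z axis and vertical below 0.06 rad), for 0.2 s.
2. the spacer lies flat on the roll (z of spacer_mid in the frame of seat below 0.039 m and horizontal distance between spacer_mid and seat below 0.004 m and angle between spacer_mid's own z axis and vertical below 0.06 rad), for 0.2 s.
3. the cap is pressed down onto the spacer (z of cap_mid in the frame of seat below 0.059 m and horizontal distance between cap_mid and seat below 0.004 m and angle between cap_mid's own z axis and vertical below 0.06 rad), for 0.2 s.
At the end, for the whole second after the job is handed in: Roll, spacer and cap are on the bare shaft in that order, each within 2 mm of fully home in height, within 4 mm of the shaft's axis and within 0.06 rad of level, and stay so (all of step 1 and all of step 2 and all of step 3); the robot touches nothing.
It fails at once if a part was forced or dropped on the machine or the stack (more than 70 N) (contact force between any of roll, spacer, cap and bender above 70 N or contact force between spacer and roll above 70 N or contact force between cap and spacer above 70 N).
It fails at once if a bystander was moved by more than 25 mm (distance of any of hammer, jar, offcut from where it was at the start of the episode above 0.025 m).
It also fails if it takes over 72 s, if anything falls off the work surface, if the arm or the gripper's body presses on something with over 40 N, if the wrist force passes 120 N, or if a joint passes its speed limit or range.

## Working session

There is one attempt and no reset: what is moved stays moved. The work goes in short steps, Python scripts to look and compute and a tool call to move; the robot and the scene stay as the last step left them, time stands still between calls to the robot, and variables do not carry over. Pictures are saved under pics/ and viewed, about 8 in all and at most 12, crops included, and the job is handed in when it is done.

Besides the shell and the picture viewer there is one more tool, called by a JSON object that holds its "api" and its "payload". jog_arm: Moves the arm, as the interface text tells. Its arguments: {"type":"object","properties":{"plan":{"type":"array","items":{"type":"array"}},"hand":{"type":"number"},"grip_force":{"type":"number"}},"required":["plan"]}

```bash
mkdir -p pics
python3 - <<'E'
from bench import *
import cv2
for n in("top","side"):
    cv2.imwrite(f"pics/{n}0.png",grab_frame(n)[:,:,::-1]); print(n,get_calibration(n))
print(get_obs())
E
```

```text
top {'intrinsics': array([[598.83711539,   0.        , 320.36577448],
       [  0.        , 598.83711539, 235.78829773],
       [  0.        ,   0.        ,   1.        ]]), 'k1': -0.1570633934426763, 'xyz': array([ 0.4998184 , -0.09936745,  1.2652994 ]), 'orientation': array([-2.16251787,  2.22254863, -0.12058177])}
side {'intrinsics': array([[477.20807722,   0.        , 319.4053393 ],
       [  0.        , 477.20807722, 233.5296516 ],
       [  0.        ,   0.        ,   1.        ]]), 'k1': 0.03509927490775179, 'xyz': array([0.34098499, 0.64347747, 0.69545334]), 'orientation': array([-0.43845261,  2.63144339, -1.33947328])}
{'clock': 0.1, 'joints': array([ 1.08789856,  0.47773929,  0.02234438,  1.55633699, -0.01150694,
        1.10925914, -0.08312746]), 'qvel': array([-0.00025023, -0.00039327,  0.00190414, -0.00142999,  0.00035272,
        0.00097734,  0.00040028]), 'tau': array([ 3.39767692e-03, -5.97763467e+01,  1.61253210e+00, -2.81956851e+01,
        1.26213711e-02,  5.04552459e-03, -2.21426248e-06]), 'tcp_pos': array([ 0.24696092, -0.6277724 ,  0.30301478]), 'orientation': array([-3.08505926e+00, -5.84981806e-01,  6.44142326e-04]), 'contact_force': array([0.38373218, 0.6665169 , 0.01331076]), 'moment': array([ 0.0284883 , -0.01626468,  0.01987293]), 'grip_width': 0.08535830653152103}
```

View pics/top0.png

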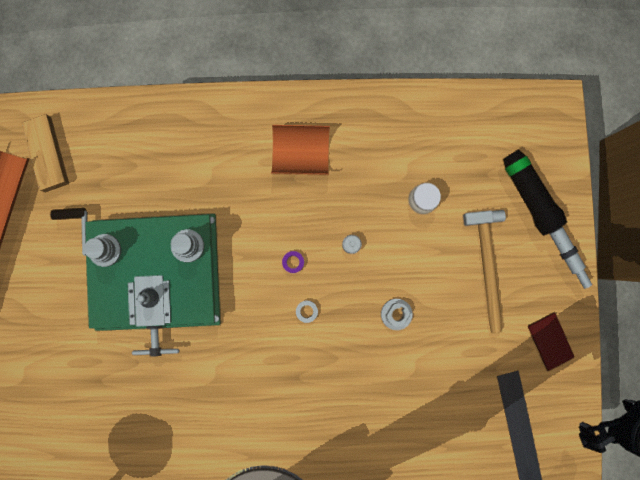

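View pics/side0.png

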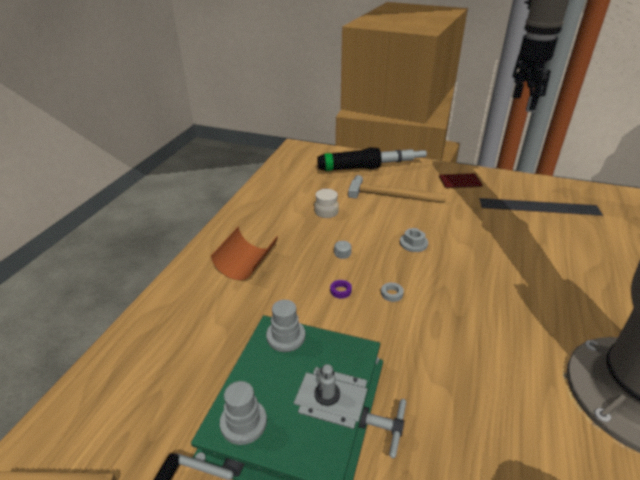

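The top view shows the roll at about (397,314), the grey spacer at (307,311), the purple look-alike at (293,262), the cap at (351,243) and the bare shaft at (150,297). The side view agrees. I'll zoom in for precise ellipses, the keyway and the key.

```bash
cat > h.py <<'E'
import numpy as np, cv2
from scipy.spatial.transform import Rotation as R
from bench import *
def cam(n):
    c=get_calibration(n); return c["intrinsics"],np.array([c["k1"],0,0,0.]),np.array(c["xyz"]),R.from_rotvec(c["orientation"]).as_matrix()
def ray(n,uv,z):
    K,d,p,M=cam(n)
    s=cv2.undistortPoints(np.float64(uv).reshape(-1,1,2),K,d).reshape(-1,2)
    r=np.c_[s,np.ones(len(s))]@M.T
    return p+r*((z-p[2])/r[:,2])[:,None]
def proj(n,P):
    K,d,p,M=cam(n); P=np.atleast_2d(P)
    return cv2.projectPoints((P-p)@M,np.zeros(3),np.zeros(3),K,d)[0].reshape(-1,2)
E
python3 - <<'E'
from h import *
t=cv2.imread("pics/top0.png"); s=cv2.imread("pics/side0.png")
def cr(i,u,v,w=25,z=266): return cv2.resize(i[v-w:v+w,u-w:u+w],(z,z),interpolation=cv2.INTER_CUBIC)
m=np.vstack([np.hstack([cr(t,397,314),cr(t,307,311),cr(t,351,243)]),np.hstack([cr(s,414,240),cr(t,150,297),cr(s,328,390,30)])])
cv2.imwrite("pics/m1.png",m)
for n,uv,z in [("roll",(397,314),.03),("spacer",(307,311),.014),("cap",(351,243),.026),("spigot",(148,297),.126),("jar",(426,198),.055),("offcut",(300,150),.03),("purple",(293,262),.014)]: print(n,ray("top",uv,z).round(4))
for n,uv,z in [("roll",(414,235),.03),("spacer",(392,291),.014),("cap",(342,245),.026),("spigot",(327,369),.126)]: print("side",n,ray("side",uv,z).round(4))
E
```

```text
roll [[ 0.4346 -0.2891  0.03  ]]
spacer [[ 0.446  -0.1035  0.014 ]]
cap [[ 0.5845 -0.1987  0.026 ]]
spigot [[0.4846 0.1996 0.126 ]]
jar [[ 0.6712 -0.3545  0.055 ]]
offcut [[ 0.7828 -0.0977  0.03  ]]
purple [[ 0.5488 -0.0771  0.014 ]]
side roll [[ 0.4319 -0.2866  0.03  ]]
side spacer [[ 0.4426 -0.0979  0.014 ]]
side cap [[ 0.5826 -0.2004  0.026 ]]
side spigot [[0.4807 0.2175 0.126 ]]
```

View pics/m1.png

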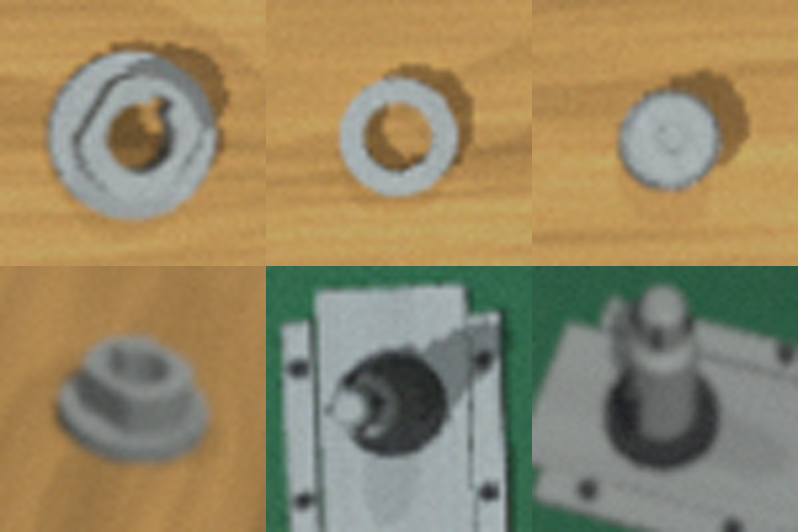

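The mosaic (5.32x) shows the roll's flange circle centred at about u,v = (397,314). The keyway points up and to the right, roughly −0.68 rad, and the flats agree with that. The spacer and cap circles are clear, and the shoulder disc is at about (148,298). The key itself isn't clearly visible. I'll refine with fits.

Run:
```python
from h import *
t=cv2.imread("pics/top0.png")
hsv=cv2.cvtColor(cv2.resize(t,None,fx=4,fy=4,interpolation=cv2.INTER_CUBIC),cv2.COLOR_BGR2HSV)
def blob(mask,u,v,w):
    m=np.zeros_like(mask); u,v,w=int(4*u),int(4*v),int(4*w)
    m[v-w:v+w,u-w:u+w]=mask[v-w:v+w,u-w:u+w]
    c=max(cv2.findContours(m,cv2.RETR_EXTERNAL,cv2.CHAIN_APPROX_NONE)[0],key=cv2.contourArea)
    e=cv2.fitEllipse(c); return (np.array(e[0])-1.5)/4,np.array(e[1])/4
g=((hsv[...,1]<75)&(hsv[...,2]>60)).astype(np.uint8)
for n,u,v,w,z in [("roll",397,314,22,.01),("spacer",307,311,17,.014),("cap",351,243,14,.022)]:
    c,a=blob(g,u,v,w); print(n,c.round(2),a.round(1),ray("top",c,z).round(4))
d=((hsv[...,2]<95)&(hsv[...,1]<100)).astype(np.uint8)
c,a=blob(d,148,297.5,14); print("shoulder",c,a,ray("top",c,.068).round(4))
# neighbours via Hough
gr=cv2.cvtColor(t,cv2.COLOR_BGR2GRAY)
m=np.hstack([cv2.resize(t[y0:y0+60,x0:x0+60],(400,400),interpolation=cv2.INTER_CUBIC) for x0,y0 in[(70,220),(155,215)]])
# overlay model for hypothesised seat & roll
T=cv2.resize(t,None,fx=8,fy=8,interpolation=cv2.INTER_CUBIC)
def circ(c,r,z,col):
    a=np.linspace(0,6.283,80);P=np.c_[c[0]+r*np.cos(a),c[1]+r*np.sin(a),0*a+z]
    cv2.polylines(T,[((proj("top",P)+.5)*8).astype(np.int32)],True,col,1)
s=ray("top",c,.068)[0]
for dx,dy in[(0,0),(.1,.085),(.1,-.085)]: 
    circ(s+[dx,dy,0],.008 if dx==0 else .02,.126 if dx==0 else .138,(0,0,255))
    circ(s+[dx,dy,0],.033 if dx else .012,.078 if dx else .104,(255,0,0))
rc=ray("top",blob(g,397,314,22)[0],.01)[0]
circ(rc,.033,.01,(0,0,255));circ(rc,.0135,.03,(255,0,0))
for k,th in((0,-.68),):
    P=np.array([[rc[0]+r*np.cos(th),rc[1]+r*np.sin(th),.03] for r in(0.0,.0185)]);cv2.polylines(T,[((proj("top",P)+.5)*8).astype(np.int32)],False,(0,255,0),1)
    for sg in(1,-1):
        P=np.array([[rc[0]+x*np.cos(th)-sg*.02*np.sin(th),rc[1]+x*np.sin(th)+sg*.02*np.cos(th),.03] for x in(-.013,.013)]);cv2.polylines(T,[((proj("top",P)+.5)*8).astype(np.int32)],False,(0,255,0),1)
A=cv2.resize(T[8*225:8*310,8*75:8*215],None,fx=.5,fy=.5);B=T[8*294:8*334,8*377:8*417]
H=np.zeros((344,560+330,3),np.uint8);H[:340,:560]=A[:340,:560];H[:320,560:880]=B
cv2.imwrite("pics/m2.png",cv2.resize(H,(800,309)))
```

```text
roll [396.29 313.95] [31.4 31.7] [[ 0.4337 -0.2906  0.01  ]]
spacer [306.42 311.2 ] [22.2 22.3] [[ 0.4457 -0.1023  0.014 ]]
cap [351.44 243.81] [18.6 19.2] [[ 0.5831 -0.1999  0.022 ]]
shoulder [149.27380371 297.20022583] [18.4292202  19.85598564] [[0.4833 0.2123 0.068 ]]
```

View pics/m2.png

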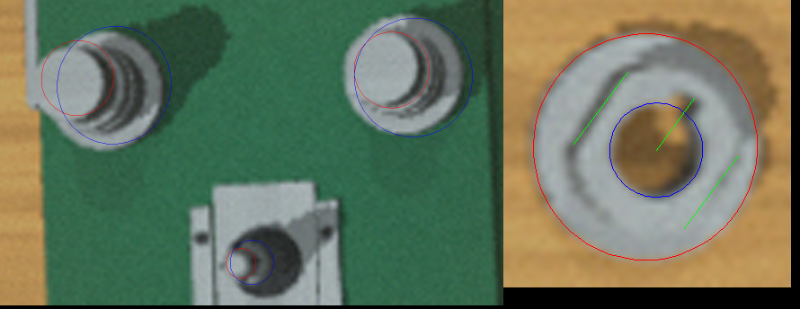

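The overlay fits the roll well: flange, bore, flats and a keyway angle of about −0.68. The machine model sits about 1 px too far right because the spigot cuts into the shoulder mask, so the seat's y is nearer 0.215. Now I'll move over the roll.

{"api": "jog_arm", "payload": {"plan": [[[1.87,3.37,-0.5],-0.1056],[[1.87,3.37,-0.5],-0.1056],[[1.87,3.37,-0.5],-0.1056],[[1.87,3.37,-0.5],-0.1056],[[1.87,3.37,-0.5],-0.1056],[[1.87,3.37,-0.5],-0.1056],[[1.87,3.37,-0.5],-0.1056],[[1.87,3.37,-0.5],-0.1056],[[1.87,3.37,-0.5],-0.1056],[[1.87,3.37,-0.5],-0.1056],[[0,0,0],0],[[0,0,0],0]]}}

```text
clock: 1.3
tcp_pos: [0.4344, -0.2902, 0.2536]
orientation: [-2.963, 1.044, 0.001]
contact_force: [0.2, -1.1, -0.2]
grip_width: 0.0859
```

```bash
cat >> h.py <<'E'
def yaw(o=None):
    o=o or get_obs(); y=R.from_rotvec(o["orientation"]).as_matrix()[:,1]; return np.arctan2(y[1],y[0])
def st():
    o=get_obs(); M=R.from_rotvec(o["orientation"]).as_matrix()
    print("t%.2f"%o["clock"],"tcp",o["tcp_pos"].round(4),"jaw yaw %.3f"%yaw(o),"tilt",M[:2,2].round(4),"F",o["contact_force"].round(1),"M",o["moment"].round(2),"w %.4f"%o["grip_width"],"j7 %.2f"%o["joints"][6])
E
python3 - <<'E'
from h import *
st()
t=cv2.imread("pics/top0.png")
for uv,z in [((147.9,297.45),.068),((140.8,298.1),.126)]: print(ray("top",uv,z).round(4))
g=cv2.GaussianBlur(cv2.cvtColor(t,cv2.COLOR_BGR2GRAY),(0,0),.7).astype(float)
# fit seat xy from radial gradient on shoulder disc right/lower/upper edge
from scipy.ndimage import map_coordinates as mc
a=np.linspace(0,2*np.pi,72,endpoint=False)
def score(cx,cy,r,z,sign):
    v=[]
    for rr in(r-.0015,r+.0015):
        p=proj("top",np.c_[cx+rr*np.cos(a),cy+rr*np.sin(a),0*a+z]); v.append(mc(g,[p[:,1],p[:,0]],order=1))
    return np.clip(sign*(v[1]-v[0]),-5,25).mean()
best=max((score(x,y,r,.068,1),x,y,r) for x in np.arange(.474,.492,.0008) for y in np.arange(.205,.225,.0008) for r in(.018,.019,.02,.021,.022,.023))
print(best)
for s0 in(1,-1):
    print(s0,max((score(x,y,.033,.078,-1),x,y) for x in np.arange(.57,.60,.0008) for y in np.arange(.213+s0*.085-.012,.213+s0*.085+.012,.0008)))
E
```

```text
t1.30 tcp [ 0.4344 -0.2902  0.2536] jaw yaw -2.249 tilt [-0.0008  0.0003] F [ 0.2 -1.1 -0.2] M [-0.07  0.03 -0.05] w 0.0859 j7 -1.75
[[0.4829 0.2151 0.068 ]]
[[0.4827 0.2137 0.126 ]]Traceback (most recent call last):
  File "<stdin>", line 14, in <module>
  File "<stdin>", line 14, in <genexpr>
  File "<stdin>", line 12, in score
  File "h.py", line 12, in proj
    K,d,p,M=cam(n); P=np.atleast_2d(P)
            ~~~^^^
  File "h.py", line 5, in cam
    c=get_calibration(n); return c["intrinsics"],np.array([c["k1"],0,0,0.]),np.array(c["xyz"]),R.from_rotvec(c["orientation"]).as_matrix()
ValueError: time passes only in moves, steps and waits
```

{"api": "jog_arm", "payload": {"plan": [[[0,0,-3],0],[[0,0,-3],0],[[0,0,-3],0],[[0,0,-3],0],[[0,0,-2.2],0],[[0,0,-1.2],0],[[0,0,-1.0],0],[[0,0,0],0]]}}

```text
clock: 2.1
tcp_pos: [0.4335, -0.2917, 0.0893]
orientation: [2.961, -1.051, -0.002]
contact_force: [0.5, 0.7, 0.1]
grip_width: 0.0856
```

{"api": "jog_arm", "payload": {"plan": [[[0,0,0],0],[[0,0,0],0],[[0,0,0],0],[[0,0,0],0],[[0,0,0],0],[[0,0,0],0]], "hand": 4.9, "grip_force": 60}}

```text
clock: 2.7
tcp_pos: [0.4342, -0.2911, 0.0901]
orientation: [2.961, -1.049, 0.0]
contact_force: [-0.1, 0.1, 0.0]
grip_width: 0.049
```

```bash
sed -i 's/^def cam(n):/import functools\n@functools.lru_cache\ndef cam(n):/' h.py
python3 - <<'E'
from h import *
st()
f=grab_frame("side");cv2.imwrite("pics/s1.png",f[:,:,::-1]); f=f[:,:,::-1]
t2=grab_frame("top")[:,:,::-1];cv2.imwrite("pics/t1.png",t2)
H=np.hstack([cv2.resize(f[180:270,370:460],(400,400),interpolation=2),cv2.resize(t2[260:360,350:450],(400,400),interpolation=2)]);cv2.imwrite("pics/m3.png",H)
t=cv2.imread("pics/top0.png")
g=cv2.GaussianBlur(cv2.cvtColor(t,cv2.COLOR_BGR2GRAY),(0,0),.7).astype(float)
from scipy.ndimage import map_coordinates as mc
a=np.linspace(0,2*np.pi,48,endpoint=False)
def score(cx,cy,r,z,sign):
    v=[]
    for rr in(r-.0015,r+.0015):
        p=proj("top",np.c_[cx+rr*np.cos(a),cy+rr*np.sin(a),0*a+z]); v.append(mc(g,[p[:,1],p[:,0]],order=1))
    return np.clip(sign*(v[1]-v[0]),-5,25).mean()
print(max((score(x,y,r,.068,1),x,y,r) for x in np.arange(.476,.490,.001) for y in np.arange(.207,.223,.001) for r in(.019,.02,.021,.022,.023)))
for s0 in(1,-1):
    print(s0,max((score(x,y,.033,.078,-1),x,y) for x in np.arange(.57,.60,.001) for y in np.arange(.213+s0*.085-.012,.213+s0*.085+.012,.001)))
E
```

```text
t2.70 tcp [ 0.4342 -0.2911  0.0901] jaw yaw -2.252 tilt [ 0.0002 -0.0001] F [-0.1  0.1  0. ] M [0.05 0.02 0.02] w 0.0490 j7 -1.73
(np.float64(22.319423433588074), np.float64(0.483), np.float64(0.215), 0.022)
1 (np.float64(21.584392339953308), np.float64(0.581), np.float64(0.304))
-1 (np.float64(25.0), np.float64(0.585), np.float64(0.134))
```

View pics/m3.png

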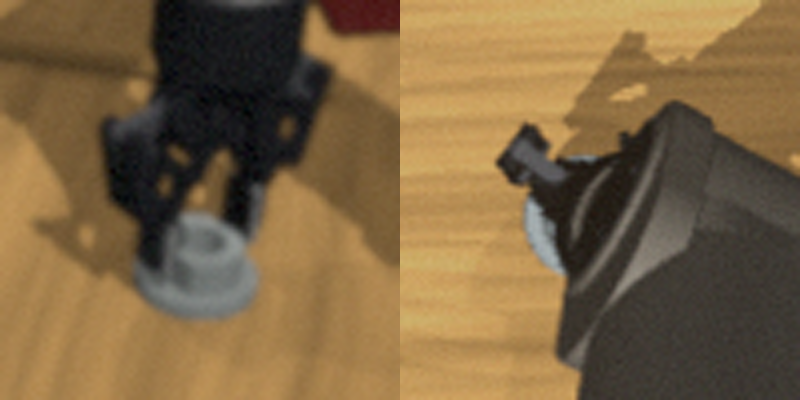

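The fingers straddle the hub across its flats with the tips just above the flange. The seat fit gives (0.483, 0.2155), supported by the neighbours, with machine yaw at about +0.02. Closing now.

{"api": "jog_arm", "payload": {"plan": [[[0,0,-0.15],0],[[0,0,-0.15],0],[[0,0,0],0],[[0,0,0],0]]}}

```text
clock: 3.2
tcp_pos: [0.4341, -0.2911, 0.0868]
orientation: [-2.961, 1.05, 0.0]
contact_force: [-0.9, -0.7, 0.1]
grip_width: 0.0492
```

{"api": "jog_arm", "payload": {"plan": [[[0,0,0],0],[[0,0,0],0],[[0,0,0],0],[[0,0,0],0],[[0,0,0],0],[[0,0,0],0]], "hand": 3.0, "grip_force": 60}}

```text
clock: 3.8
tcp_pos: [0.4341, -0.2913, 0.0874]
orientation: [2.961, -1.049, 0.0]
contact_force: [-2.0, 1.2, 4.6]
grip_width: 0.0394
```

Run:
```python
from h import *
st()
```

```text
t3.80 tcp [ 0.4341 -0.2913  0.0874] jaw yaw -2.252 tilt [ 0.0001 -0.0002] F [-2.   1.2  4.6] M [0.07 0.29 0.11] w 0.0394 j7 -1.73
```

{"api": "jog_arm", "payload": {"plan": [[[0,0,1.3],0],[[0,0,3],0],[[0,0,4],0],[[0,0,4],0],[[0,0,3],0],[[0,0,0],0]]}}

```text
clock: 4.4
tcp_pos: [0.4358, -0.2922, 0.2446]
orientation: [2.96, -1.05, 0.013]
contact_force: [0.5, -1.3, -4.7]
grip_width: 0.0392
```

{"api": "jog_arm", "payload": {"plan": [[[0.25,2,0],0.06],[[0.4,4,0],0.06],[[0.45,4.5,0],0.065],[[0.45,4.5,0],0.065],[[0.45,4.5,0],0.065],[[0.45,4.5,0],0.065],[[0.45,4.5,0],0.065],[[0.45,4.5,0],0.065],[[0.45,4.5,0],0.065],[[0.45,4.5,0],0.065],[[0.45,4.5,0],0.065],[[0.25,3,0],0.065]]}}

```text
clock: 5.6
tcp_pos: [0.4817, 0.2078, 0.2385]
orientation: [-3.137, -0.151, 0.004]
contact_force: [-0.1, 0.8, -4.4]
grip_width: 0.0388
```

{"api": "jog_arm", "payload": {"plan": [[[0,1.0,0],0],[[0,0,0],0],[[0,0,0],0]]}}

```text
clock: 5.9
tcp_pos: [0.4828, 0.2124, 0.2388]
orientation: [3.137, 0.138, -0.004]
contact_force: [-0.2, -1.1, -3.8]
grip_width: 0.0393
```

Run:
```python
from h import *
st()
f=grab_frame("side")[:,:,::-1];t=grab_frame("top")[:,:,::-1]
cv2.imwrite("pics/t2.png",t);cv2.imwrite("pics/s2.png",f)
cv2.imwrite("pics/m4.png",np.hstack([cv2.resize(f[270:430,240:400],(400,400),interpolation=2),cv2.resize(t[220:360,80:220],(400,400),interpolation=2)]))
```

```text
t5.90 tcp [0.4828 0.2124 0.2388] jaw yaw -1.483 tilt [-0.0023 -0.0021] F [-0.2 -1.1 -3.8] M [-0.06 -0.04 -0.04] w 0.0393 j7 -2.14
```

View pics/m4.png

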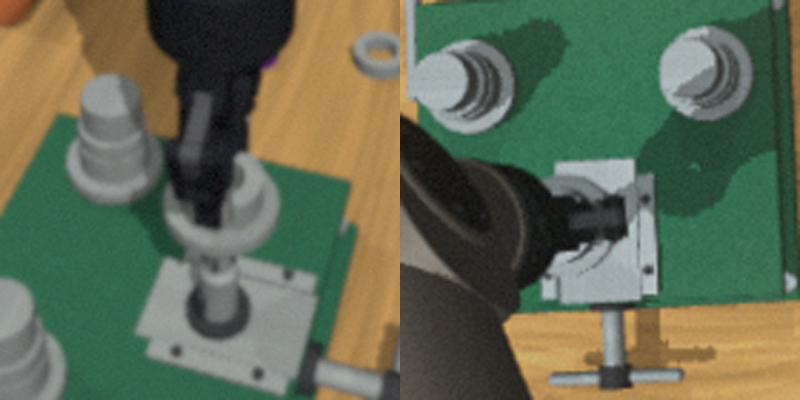

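The side view shows the roll hanging above the spigot, roughly coaxial, with the hub held on its flats. The roll's keyway is at about +0.09 rad. I'll correct y and descend in stages, watching the forces.

{"api": "jog_arm", "payload": {"plan": [[[0.05,0.25,0],0],[[0,0,-1.0],0],[[0,0,-1.5],0],[[0,0,-1.2],0],[[0,0,0],0],[[0,0,0],0]]}}

```text
clock: 6.6
tcp_pos: [0.484, 0.2162, 0.2026]
orientation: [3.138, 0.139, -0.001]
contact_force: [-1.1, -0.5, -4.1]
grip_width: 0.0389
```

{"api": "jog_arm", "payload": {"plan": [[[0,0,-0.5],0],[[0,0,-0.5],0],[[0,0,-0.4],0],[[0,0,-0.2],0],[[0,0,0],0]]}}

```text
clock: 7.1
tcp_pos: [0.4839, 0.2163, 0.1865]
orientation: [3.138, 0.139, -0.001]
contact_force: [-0.1, -0.7, -3.4]
grip_width: 0.0394
```

Run:
```python
from h import *
st()
```

```text
t7.10 tcp [0.4839 0.2163 0.1865] jaw yaw -1.482 tilt [-0.0006 -0.0003] F [-0.1 -0.7 -3.4] M [-0.01 -0.01  0.05] w 0.0394 j7 -2.18
```

No contact with the bore already past the cone, so it is centred. Next I'll go down onto the key top.

{"api": "jog_arm", "payload": {"plan": [[[0,0,-0.4],0],[[0,0,-0.3],0],[[0,0,-0.1],0],[[0,0,0],0],[[0,0,0],0]]}}

```text
clock: 7.6
tcp_pos: [0.4842, 0.2164, 0.1789]
orientation: [-3.138, -0.139, -0.0]
contact_force: [1.0, 0.7, -3.5]
grip_width: 0.0389
```

{"api": "jog_arm", "payload": {"plan": [[[0,0,-0.1],0],[[0,0,-0.1],0],[[0,0,0],0],[[0,0,0],0]]}}

```text
clock: 8.0
tcp_pos: [0.4842, 0.2164, 0.177]
orientation: [-3.138, -0.139, -0.0]
contact_force: [-0.0, 0.6, -3.1]
grip_width: 0.0391
```

{"api": "jog_arm", "payload": {"plan": [[[0,0,-0.1],0],[[0,0,0],0],[[0,0,0],0]]}}

```text
clock: 8.3
tcp_pos: [0.4843, 0.2164, 0.1761]
orientation: [-3.138, -0.139, -0.001]
contact_force: [0.3, -0.7, -0.1]
grip_width: 0.0394
```

{"api": "jog_arm", "payload": {"plan": [[[0,0,-0.1],0],[[0,0,0],0],[[0,0,0],0]]}}

```text
clock: 8.6
tcp_pos: [0.4843, 0.2165, 0.1752]
orientation: [-3.138, -0.14, -0.001]
contact_force: [-1.8, -0.7, 4.3]
grip_width: 0.039
```

Contact with the key top is at TCP z ≈ 0.176, about 8 N net. Now I'll turn it slowly counterclockwise.

{"api": "jog_arm", "payload": {"plan": [[[0,0,0],0.04],[[0,0,0],0.04],[[0,0,0],0.04],[[0,0,0],0.04],[[0,0,0],0]]}}

```text
clock: 9.1
tcp_pos: [0.484, 0.2166, 0.1747]
orientation: [-3.117, -0.39, 0.0]
contact_force: [-0.7, 0.4, -1.9]
grip_width: 0.0395
```

{"api": "jog_arm", "payload": {"plan": [[[0,0,0],0.04],[[0,0,0],0.04],[[0,0,0],0.04],[[0,0,0],0]]}}

```text
clock: 9.5
tcp_pos: [0.4839, 0.2167, 0.1746]
orientation: [-3.088, -0.576, 0.0]
contact_force: [-0.6, 2.0, -2.8]
grip_width: 0.0391
```

Run:
```python
from h import *
st()
```

```text
t9.50 tcp [0.4839 0.2167 0.1746] jaw yaw -1.202 tilt [-0.0004  0.0006] F [-0.6  2.  -2.8] M [0.46 0.15 0.05] w 0.0391 j7 -1.94
```

{"api": "jog_arm", "payload": {"plan": [[[0,0,-0.1],0],[[0,0,0],0],[[0,0,0],0]]}}

```text
clock: 9.8
tcp_pos: [0.484, 0.2167, 0.1744]
orientation: [-3.089, -0.574, -0.0]
contact_force: [-2.8, -0.2, 5.3]
grip_width: 0.0389
```

{"api": "jog_arm", "payload": {"plan": [[[0,0,-0.1],0],[[0,0,0],0],[[0,0,0],0]]}}

```text
clock: 10.1
tcp_pos: [0.4841, 0.2168, 0.1743]
orientation: [3.089, 0.574, 0.001]
contact_force: [-5.9, -0.8, 13.3]
grip_width: 0.0391
```

Run:
```python
from h import *
st()
f=grab_frame("side")[:,:,::-1]
cv2.imwrite("pics/m5.png",cv2.resize(f[300:430,260:390],(600,600),interpolation=2))
```

```text
t10.10 tcp [0.4841 0.2168 0.1743] jaw yaw -1.203 tilt [0.0007 0.    ] F [-5.9 -0.8 13.3] M [-0.21  1.19  0.04] w 0.0391 j7 -1.94
```

View pics/m5.png

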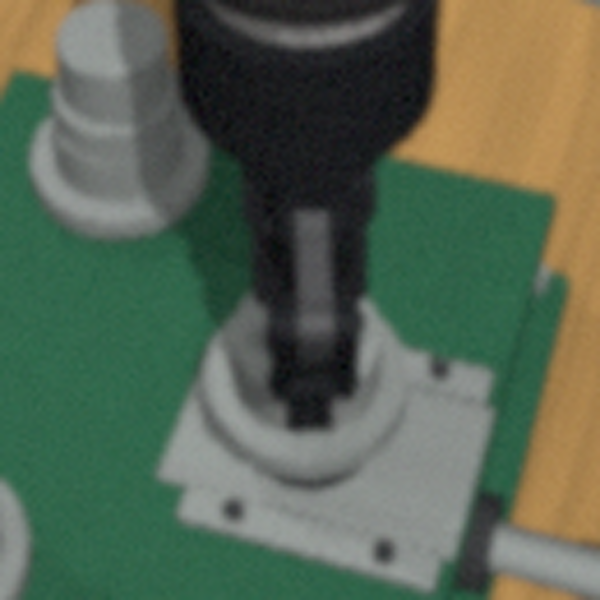

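The roll sits level over the shaft and rests on the key, with about 17 N of stiff contact. I'll ease off a little and keep turning.

{"api": "jog_arm", "payload": {"plan": [[[0,0,0.07],0],[[0,0,0],0.04],[[0,0,0],0.04],[[0,0,0],0.04],[[0,0,0],0.04],[[0,0,0],0]]}}

```text
clock: 10.75
tcp_pos: [0.484, 0.2166, 0.1738]
orientation: [-3.032, -0.82, -0.0]
contact_force: [-3.5, 1.9, 2.0]
grip_width: 0.0391
```

{"api": "jog_arm", "payload": {"plan": [[[0,0,0],0.04],[[0,0,0],0.04],[[0,0,0],0.04],[[0,0,0],0]]}}

```text
clock: 11.15
tcp_pos: [0.484, 0.2166, 0.1735]
orientation: [-2.978, -1.0, -0.0]
contact_force: [-1.6, 0.7, 0.3]
grip_width: 0.0388
```

Run:
```python
from h import *
st()
```

```text
t11.15 tcp [0.484  0.2166 0.1735] jaw yaw -0.923 tilt [-0.0001  0.0004] F [-1.6  0.7  0.3] M [ 0.45  0.35 -0.06] w 0.0388 j7 -1.70
```

{"api": "jog_arm", "payload": {"plan": [[[0,0,-0.06],0],[[0,0,0],0.04],[[0,0,0],0.04],[[0,0,0],0.04],[[0,0,0],0]]}}

```text
clock: 11.65
tcp_pos: [0.4837, 0.216, 0.1723]
orientation: [2.913, 1.177, -0.002]
contact_force: [-2.0, 1.8, -4.4]
grip_width: 0.0394
```

{"api": "jog_arm", "payload": {"plan": [[[0,0,0],0.04],[[0,0,0],0.04],[[0,0,0],0.04],[[0,0,0],0]]}}

```text
clock: 12.05
tcp_pos: [0.4843, 0.2157, 0.1726]
orientation: [2.837, 1.347, -0.001]
contact_force: [-0.5, 0.5, -4.3]
grip_width: 0.0391
```

Run:
```python
from h import *
st()
```

```text
t12.05 tcp [0.4843 0.2157 0.1726] jaw yaw -0.684 tilt [-0.0002 -0.0008] F [-0.5  0.5 -4.3] M [ 0.02  0.01 -0.03] w 0.0391 j7 -1.49
```

{"api": "jog_arm", "payload": {"plan": [[[0,0,-0.1],0],[[0,0,0],0],[[0,0,0],0]]}}

```text
clock: 12.35
tcp_pos: [0.4841, 0.2163, 0.1719]
orientation: [2.837, 1.349, -0.0]
contact_force: [-0.2, -0.3, -4.1]
grip_width: 0.0391
```

{"api": "jog_arm", "payload": {"plan": [[[0,0,-0.1],0],[[0,0,0],0],[[0,0,0],0]]}}

```text
clock: 12.65
tcp_pos: [0.4841, 0.2164, 0.171]
orientation: [2.837, 1.35, -0.0]
contact_force: [-0.2, -0.5, -4.7]
grip_width: 0.0387
```

Run:
```python
from h import *
st()
```

```text
t12.65 tcp [0.4841 0.2164 0.171 ] jaw yaw -0.682 tilt [-0. -0.] F [-0.2 -0.5 -4.7] M [-0.03 -0.04  0.  ] w 0.0387 j7 -1.49
```

The roll has slipped over the key: it now moves freely below the key level. I'll go on down gently.

{"api": "jog_arm", "payload": {"plan": [[[0,0,-0.2],0],[[0,0,-0.2],0],[[0,0,-0.2],0],[[0,0,0],0],[[0,0,0],0]]}}

```text
clock: 13.15
tcp_pos: [0.4841, 0.2164, 0.1649]
orientation: [-2.836, -1.351, 0.0]
contact_force: [0.6, 0.1, -4.2]
grip_width: 0.0392
```

{"api": "jog_arm", "payload": {"plan": [[[0,0,-0.2],0],[[0,0,-0.2],0],[[0,0,-0.2],0],[[0,0,0],0]]}}

```text
clock: 13.55
tcp_pos: [0.484, 0.2163, 0.1586]
orientation: [-2.836, -1.351, 0.001]
contact_force: [-0.1, -0.6, -4.3]
grip_width: 0.039
```

Run:
```python
from h import *
st()
```

```text
t13.55 tcp [0.484  0.2163 0.1586] jaw yaw -0.682 tilt [-0.0005 -0.0002] F [-0.1 -0.6 -4.3] M [0.01 0.03 0.02] w 0.0390 j7 -1.50
```

{"api": "jog_arm", "payload": {"plan": [[[0,0,-0.15],0],[[0,0,-0.1],0],[[0,0,0],0],[[0,0,0],0]]}}

```text
clock: 13.95
tcp_pos: [0.4841, 0.2164, 0.1565]
orientation: [-2.836, -1.351, -0.0]
contact_force: [-0.3, -0.7, -3.5]
grip_width: 0.0393
```

{"api": "jog_arm", "payload": {"plan": [[[0,0,-0.1],0],[[0,0,0],0],[[0,0,0],0]]}}

```text
clock: 14.25
tcp_pos: [0.4841, 0.2164, 0.1555]
orientation: [-2.836, -1.351, -0.0]
contact_force: [0.8, 0.0, -3.5]
grip_width: 0.0393
```

{"api": "jog_arm", "payload": {"plan": [[[0,0,-0.1],0],[[0,0,0],0],[[0,0,0],0]]}}

```text
clock: 14.55
tcp_pos: [0.4842, 0.2164, 0.1554]
orientation: [2.836, 1.35, 0.001]
contact_force: [-1.7, -1.0, 6.5]
grip_width: 0.0391
```

Contact is at TCP z 0.1554, exactly the height predicted for home. I'll press lightly to settle it, ease off, release and lift, then check.

{"api": "jog_arm", "payload": {"plan": [[[0,0,-0.06],0],[[0,0,0],0],[[0,0,0.1],0],[[0,0,0],0]]}}

```text
clock: 14.95
tcp_pos: [0.4842, 0.2164, 0.1554]
orientation: [2.836, 1.35, 0.001]
contact_force: [-1.8, -2.0, 5.2]
grip_width: 0.0389
```

{"api": "jog_arm", "payload": {"plan": [[[0,0,0],0],[[0,0,0],0],[[0,0,0],0],[[0,0,0],0],[[0,0,0],0]], "hand": 6.5}}

```text
clock: 15.45
tcp_pos: [0.4842, 0.2164, 0.1549]
orientation: [-2.836, -1.351, -0.0]
contact_force: [0.9, 0.4, 0.7]
grip_width: 0.0646
```

{"api": "jog_arm", "payload": {"plan": [[[0,0,1],0],[[0,0,3],0],[[0,0,3],0],[[0,0,2],0],[[-0.3,-4.5,0],-0.08],[[-0.3,-4.5,0],-0.08],[[-0.3,-4.5,0],-0.08],[[-0.3,-4.5,0],-0.08],[[-0.3,-4.5,0],-0.08],[[-0.3,-4.5,0],-0.08],[[-0.5,-3,0],-0.08],[[0,0,0],0]]}}

```text
clock: 16.65
tcp_pos: [0.4601, -0.0883, 0.2455]
orientation: [3.1, 0.499, -0.001]
contact_force: [0.3, 1.3, 0.2]
grip_width: 0.0648
```

Run:
```python
from h import *
st()
f=grab_frame("side")[:,:,::-1];t=grab_frame("top")[:,:,::-1]
T=cv2.resize(t,None,fx=8,fy=8,interpolation=2);S=cv2.resize(f,None,fx=8,fy=8,interpolation=2)
def circ(I,n,c,r,z,col):
    a=np.linspace(0,6.283,80);P=np.c_[c[0]+r*np.cos(a),c[1]+r*np.sin(a),0*a+z]
    cv2.polylines(I,[((proj(n,P)+.5)*8).astype(np.int32)],True,col,1)
s=(.483,.2155)
circ(T,"top",s,.033,.078,(0,0,255));circ(T,"top",s,.0135,.098,(255,0,0));circ(T,"top",s,.008,.126,(0,255,0))
s2=(.481,.2185)
circ(S,"side",s2,.033,.078,(0,0,255));circ(S,"side",s2,.0135,.098,(255,0,0));circ(S,"side",s2,.008,.126,(0,255,0))
print(proj("top",[*s,.1]),proj("side",[*s2,.1]))
cv2.imwrite("pics/m6.png",np.hstack([T[8*270:8*320,8*120:8*170],S[8*360:8*410,8*302:8*352]]))
```

```text
t16.65 tcp [ 0.4601 -0.0883  0.2455] jaw yaw -1.251 tilt [-0.0001 -0.0018] F [0.3 1.3 0.2] M [-0.02  0.    0.03] w 0.0648 j7 -1.28
[[143.47316183 297.71099681]] [[326.524857   380.77001257]]
```

View pics/m6.png

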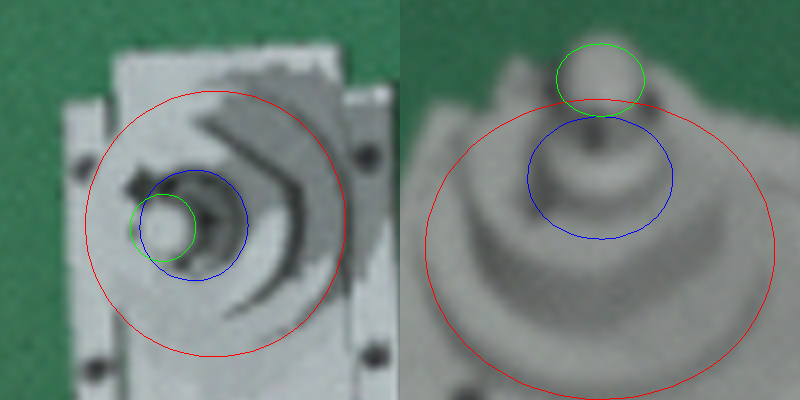

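Both views show the roll home and level: its flange and bore match the predicted circles at the fully home heights, and the spigot sticks out through the middle. Next is the spacer.

{"api": "jog_arm", "payload": {"plan": [[[-0.7,-0.7,-2],0],[[-0.71,-0.72,-3],0],[[0,0,-4],0],[[0,0,-3],0],[[0,0,-2],0],[[0,0,-1.5],0],[[0,0,-1],0],[[0,0,0],0],[[0,0,0],0]]}}

```text
clock: 17.65
tcp_pos: [0.4475, -0.0972, 0.0804]
orientation: [-3.099, -0.516, -0.001]
contact_force: [0.2, 0.2, -0.6]
grip_width: 0.065
```

Run:
```python
from h import *
st()
```

```text
t17.65 tcp [ 0.4475 -0.0972  0.0804] jaw yaw -1.241 tilt [0.0006 0.0003] F [ 0.2  0.2 -0.6] M [-0.03 -0.03  0.03] w 0.0650 j7 -1.39
```

{"api": "jog_arm", "payload": {"plan": [[[-0.15,-0.53,0],0],[[0,0,-0.35],0],[[0,0,0],0],[[0,0,0],0]]}}

```text
clock: 18.05
tcp_pos: [0.4456, -0.1033, 0.0766]
orientation: [3.099, 0.514, 0.0]
contact_force: [0.0, -0.5, 0.4]
grip_width: 0.065
```

{"api": "jog_arm", "payload": {"plan": [[[0,0,0],0],[[0,0,0],0],[[0,0,0],0],[[0,0,0],0],[[0,0,0],0],[[0,0,0],0]], "hand": 3.5, "grip_force": 50}}

```text
clock: 18.65
tcp_pos: [0.4456, -0.1031, 0.0771]
orientation: [3.099, 0.514, 0.0]
contact_force: [-2.3, 0.4, 10.1]
grip_width: 0.0445
```

Run:
```python
from h import *
st()
f=grab_frame("side")[:,:,::-1]
cv2.imwrite("pics/m7.png",cv2.resize(f[230:330,340:440],(500,500),interpolation=2))
```

```text
t18.65 tcp [ 0.4456 -0.1031  0.0771] jaw yaw -1.242 tilt [ 0.0002 -0.0004] F [-2.3  0.4 10.1] M [ 0.14  0.53 -0.03] w 0.0445 j7 -1.38
```

View pics/m7.png

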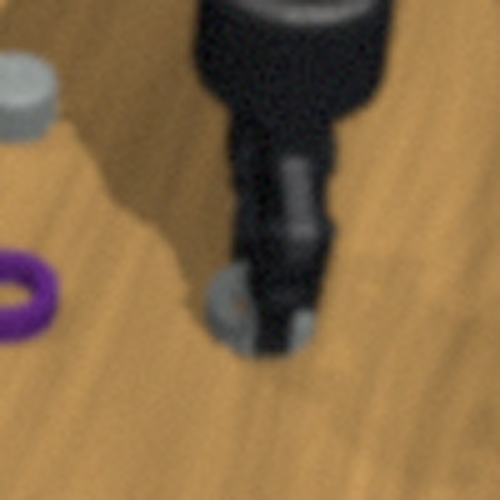

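The ring is held between the pads (the purple one is well clear). Lifting and carrying it to the shaft.

{"api": "jog_arm", "payload": {"plan": [[[0,0,1],0],[[0,0,3],0],[[0,0,4],0],[[0,0,4],0],[[0,0,3.5],0],[[0,0,1],0],[[0,0,0],0]]}}

```text
clock: 19.4
tcp_pos: [0.4461, -0.1033, 0.243]
orientation: [3.098, 0.514, 0.005]
contact_force: [-0.2, 0.4, -1.2]
grip_width: 0.0441
```

{"api": "jog_arm", "payload": {"plan": [[[0.3,2.5,0],0],[[0.4,4,0],0],[[0.5,4,0],0],[[0.5,4,0],0],[[0.5,4,0],0],[[0.5,4,0],0],[[0.5,4,0],0],[[0.4,3,0],0],[[0.19,2.0,0],0],[[0,0.4,0],0],[[0,0,0],0],[[0,0,0],0]]}}

```text
clock: 20.6
tcp_pos: [0.4831, 0.2141, 0.2403]
orientation: [3.098, 0.512, -0.003]
contact_force: [-0.1, -0.5, -1.5]
grip_width: 0.0441
```

Run:
```python
from h import *
st()
f=grab_frame("side")[:,:,::-1]; cv2.imwrite("pics/s3.png",f)
t=grab_frame("top")[:,:,::-1]; cv2.imwrite("pics/t3.png",t)
```

```text
t20.60 tcp [0.4831 0.2141 0.2403] jaw yaw -1.243 tilt [-0.0019 -0.0018] F [-0.1 -0.5 -1.5] M [ 0.01 -0.04 -0.  ] w 0.0441 j7 -1.96
```

{"api": "jog_arm", "payload": {"plan": [[[0.04,0.15,-1.0],0],[[0,0,-1.5],0],[[0,0,-1.5],0],[[0,0,-0.6],0],[[0,0,0],0],[[0,0,0],0]]}}

```text
clock: 21.3
tcp_pos: [0.484, 0.2173, 0.1956]
orientation: [-3.099, -0.514, -0.001]
contact_force: [-0.2, 0.3, -1.3]
grip_width: 0.0441
```

{"api": "jog_arm", "payload": {"plan": [[[0,0,-0.3],0],[[0,0,-0.3],0],[[0,0,-0.1],0],[[0,0,0],0],[[0,0,0],0]]}}

```text
clock: 21.8
tcp_pos: [0.4838, 0.2174, 0.1885]
orientation: [-3.099, -0.514, -0.0]
contact_force: [-0.2, -0.3, -1.0]
grip_width: 0.044
```

Run:
```python
from h import *
st()
```

```text
t21.80 tcp [0.4838 0.2174 0.1885] jaw yaw -1.242 tilt [0.0001 0.    ] F [-0.2 -0.3 -1. ] M [-0.05  0.02  0.04] w 0.0440 j7 -2.01
```

{"api": "jog_arm", "payload": {"plan": [[[0,-0.12,0],0],[[0,0,-0.2],0],[[0,0,-0.2],0],[[0,0,0],0],[[0,0,0],0]]}}

```text
clock: 22.3
tcp_pos: [0.4838, 0.2162, 0.1843]
orientation: [3.099, 0.514, -0.0]
contact_force: [-0.8, 0.4, -1.3]
grip_width: 0.044
```

{"api": "jog_arm", "payload": {"plan": [[[0,0,-0.2],0],[[0,0,-0.1],0],[[0,0,0],0],[[0,0,0],0]]}}

```text
clock: 22.7
tcp_pos: [0.4838, 0.2162, 0.1814]
orientation: [-3.099, -0.514, 0.0]
contact_force: [-0.2, 0.2, -1.1]
grip_width: 0.0439
```

Run:
```python
from h import *
st()
```

```text
t22.70 tcp [0.4838 0.2162 0.1814] jaw yaw -1.242 tilt [-0.0001 -0.    ] F [-0.2  0.2 -1.1] M [0.02 0.01 0.02] w 0.0439 j7 -2.01
```

Bottom of the ring is past most of the cone with no contact. Continuing to the roll's top face, expected at 0.175.

{"api": "jog_arm", "payload": {"plan": [[[0,0,-0.2],0],[[0,0,-0.1],0],[[0,0,-0.1],0],[[0,0,0],0],[[0,0,0],0]]}}

```text
clock: 23.2
tcp_pos: [0.4838, 0.2162, 0.1774]
orientation: [3.099, 0.514, -0.0]
contact_force: [-0.7, 0.0, -1.0]
grip_width: 0.0441
```

{"api": "jog_arm", "payload": {"plan": [[[0,0,-0.1],0],[[0,0,-0.1],0],[[0,0,0],0],[[0,0,0],0]]}}

```text
clock: 23.6
tcp_pos: [0.4838, 0.2161, 0.1754]
orientation: [3.099, 0.514, -0.0]
contact_force: [-0.1, 0.6, -0.8]
grip_width: 0.044
```

{"api": "jog_arm", "payload": {"plan": [[[0,0,-0.08],0],[[0,0,0],0],[[0,0,0],0]]}}

```text
clock: 23.9
tcp_pos: [0.4839, 0.2162, 0.1751]
orientation: [3.099, 0.514, 0.001]
contact_force: [-1.2, -1.2, 5.8]
grip_width: 0.0442
```

Seated at 0.1751, as predicted. Release, lift, and move towards the cap.

{"api": "jog_arm", "payload": {"plan": [[[0,0,0.05],0],[[0,0,0],0],[[0,0,0],0],[[0,0,0],0],[[0,0,0],0]], "hand": 6.5}}

```text
clock: 24.4
tcp_pos: [0.4838, 0.2162, 0.175]
orientation: [-3.099, -0.514, 0.0]
contact_force: [-0.2, -0.5, 0.3]
grip_width: 0.0646
```

{"api": "jog_arm", "payload": {"plan": [[[0,0,1],0],[[0,0,3],0],[[0,0,3],0],[[0,-2,0],0],[[0.6,-4,0],0],[[0.9,-4,0],0],[[1.2,-4,0],0],[[1.2,-4,0],0],[[1.2,-4,0],0],[[1.2,-4,0],0],[[1.2,-4,0],0],[[1.2,-4,0],0]]}}

```text
clock: 25.6
tcp_pos: [0.5712, -0.1255, 0.246]
orientation: [3.099, 0.514, 0.001]
contact_force: [1.1, 0.9, -0.9]
grip_width: 0.0651
```

{"api": "jog_arm", "payload": {"plan": [[[0.6,-4,0],0],[[0.5,-3,0],0],[[0,0,0],0],[[0,0,0],0]]}}

```text
clock: 26.0
tcp_pos: [0.5817, -0.1943, 0.2455]
orientation: [-3.099, -0.512, -0.0]
contact_force: [0.8, 0.3, 1.1]
grip_width: 0.0652
```

Run:
```python
from h import *
st()
f=grab_frame("side")[:,:,::-1];t=grab_frame("top")[:,:,::-1]
cv2.imwrite("pics/m8.png",np.hstack([cv2.resize(t[260:330,110:180],(400,400),interpolation=2),cv2.resize(f[340:420,287:367],(400,400),interpolation=2)]))
```

```text
t26.00 tcp [ 0.5817 -0.1943  0.2455] jaw yaw -1.244 tilt [0.0002 0.0004] F [0.8 0.3 1.1] M [ 0.05  0.03 -0.03] w 0.0652 j7 -1.16
```

View pics/m8.png

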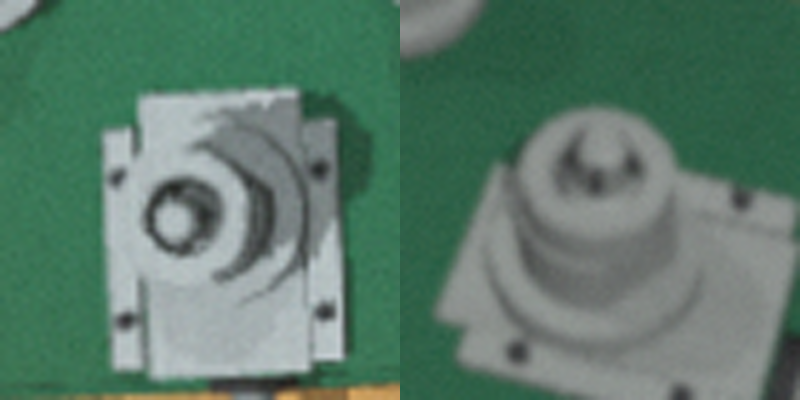

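The spacer lies flat on the roll in both views, with the spigot centred in its bore. Now the cap: I'll squeeze it at two jaw angles 90° apart to centre it in the gripper.

{"api": "jog_arm", "payload": {"plan": [[[0.13,-0.53,0],0],[[0,0,-3],0],[[0,0,-4],0],[[0,0,-4],0],[[0,0,-3],0],[[0,0,-1.7],0],[[0,0,-0.65],0],[[0,0,0],0],[[0,0,0],0]]}}

```text
clock: 27.0
tcp_pos: [0.5842, -0.1992, 0.0831]
orientation: [3.098, 0.514, 0.004]
contact_force: [-0.2, -0.0, 0.1]
grip_width: 0.0649
```

{"api": "jog_arm", "payload": {"plan": [[[0,0,0],0],[[0,0,0],0],[[0,0,0],0],[[0,0,0],0],[[0,0,0],0],[[0,0,0],0],[[0,0,0],0]], "hand": 3.0, "grip_force": 20}}

```text
clock: 27.7
tcp_pos: [0.584, -0.1995, 0.0832]
orientation: [3.098, 0.514, 0.003]
contact_force: [-0.7, -0.3, 6.0]
grip_width: 0.0394
```

Run:
```python
from h import *
st()
```

```text
t27.70 tcp [ 0.584  -0.1995  0.0832] jaw yaw -1.242 tilt [ 0.0023 -0.0008] F [-0.7 -0.3  6. ] M [0.02 0.18 0.01] w 0.0394 j7 -1.22
```

{"api": "jog_arm", "payload": {"plan": [[[0,0,0],0],[[0,0,0],0],[[0,0,0],0],[[0,0,0],0]], "hand": 6.0}}

```text
clock: 28.1
tcp_pos: [0.583, -0.1991, 0.0815]
orientation: [-3.099, -0.514, 0.0]
contact_force: [0.7, -1.1, -0.5]
grip_width: 0.0601
```

{"api": "jog_arm", "payload": {"plan": [[[0,0,0],0.14],[[0,0,0],0.14],[[0,0,0],0.14],[[0,0,0],0.14],[[0,0,0],0.14],[[0,0,0],0.14],[[0,0,0],0.14],[[0,0,0],0.14],[[0,0,0],0.14],[[0,0,0],0.14],[[0,0,0],0.14],[[0,0,0],0]]}}

```text
clock: 29.3
tcp_pos: [0.5829, -0.1994, 0.0813]
orientation: [-1.866, -2.527, -0.0]
contact_force: [0.6, 0.2, 0.2]
grip_width: 0.0599
```

{"api": "jog_arm", "payload": {"plan": [[[0,0,0],0],[[0,0,0],0],[[0,0,0],0],[[0,0,0],0],[[0,0,0],0],[[0,0,0],0],[[0,0,0],0]], "hand": 3.0, "grip_force": 60}}

```text
clock: 30.0
tcp_pos: [0.5833, -0.1992, 0.0819]
orientation: [1.867, 2.526, 0.0]
contact_force: [-1.7, 0.9, 5.1]
grip_width: 0.0382
```

Run:
```python
from h import *
st()
```

```text
t30.00 tcp [ 0.5833 -0.1992  0.0819] jaw yaw 0.298 tilt [ 0.0003 -0.0002] F [-1.7  0.9  5.1] M [-0.01  0.26 -0.05] w 0.0382 j7 0.05
```

{"api": "jog_arm", "payload": {"plan": [[[0,0,1],0],[[0,0,3],0],[[0,0,4],0],[[0,0,4],0],[[0,0,3.5],0],[[0,0,1],0],[[0,0,0],0]]}}

```text
clock: 30.7
tcp_pos: [0.5836, -0.1992, 0.2479]
orientation: [1.866, 2.524, 0.001]
contact_force: [0.5, -0.5, -1.9]
grip_width: 0.0379
```

{"api": "jog_arm", "payload": {"plan": [[[-1.2,2.5,0],0],[[-1.4,4,0],0],[[-1.4,4,0],0],[[-1.4,4,0],0],[[-1.4,4,0],0],[[-1.2,4,0],0],[[-1.0,4,0],0],[[-0.6,4,0],0],[[-0.4,4,0],0],[[0,4,0],0],[[0,2,0],0],[[0,1,0],0]]}}

```text
clock: 31.9
tcp_pos: [0.4816, 0.2177, 0.2448]
orientation: [-1.861, -2.528, 0.003]
contact_force: [-0.3, -0.3, -1.7]
grip_width: 0.0378
```

{"api": "jog_arm", "payload": {"plan": [[[0,0,0],0],[[0,0,0],0],[[0,0,0],0]]}}

```text
clock: 32.2
tcp_pos: [0.4833, 0.2139, 0.2459]
orientation: [1.87, 2.524, -0.003]
contact_force: [0.1, -0.4, -1.4]
grip_width: 0.038
```

Run:
```python
from h import *
st()
```

```text
t32.20 tcp [0.4833 0.2139 0.2459] jaw yaw 0.295 tilt [-0.001  -0.0014] F [ 0.1 -0.4 -1.4] M [0.   0.03 0.02] w 0.0380 j7 -0.60
```

{"api": "jog_arm", "payload": {"plan": [[[0,0,-1.5],0],[[0,0,-1.5],0],[[0,0,-0.3],0],[[0,0,0],0],[[0,0,0],0],[[0,0,0],0]]}}

```text
clock: 32.8
tcp_pos: [0.4833, 0.2161, 0.214]
orientation: [1.867, 2.526, 0.001]
contact_force: [-0.1, 0.7, -1.3]
grip_width: 0.0383
```

Run:
```python
from h import *
st()
f=grab_frame("side")[:,:,::-1]; S=cv2.resize(f,None,fx=8,fy=8,interpolation=2)
cv2.imwrite("pics/m9.png",cv2.resize(f[320:410,282:372],(600,600),interpolation=2))
```

```text
t32.80 tcp [0.4833 0.2161 0.214 ] jaw yaw 0.298 tilt [0.0007 0.0005] F [-0.1  0.7 -1.3] M [ 0.    0.04 -0.01] w 0.0383 j7 -0.64
```

View pics/m9.png

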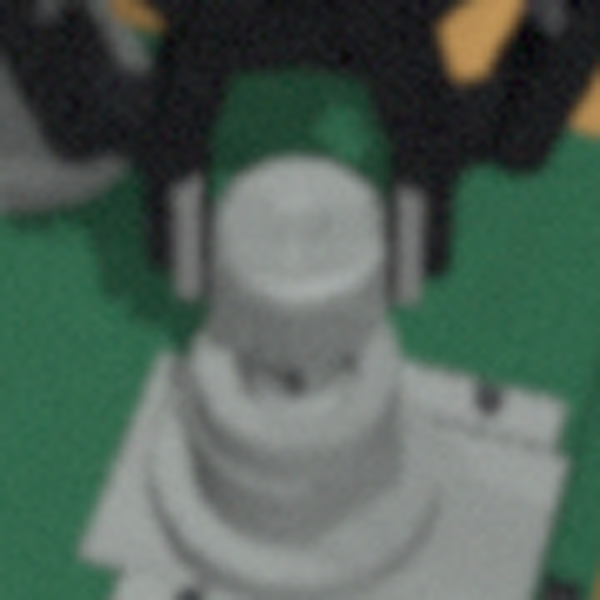

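The cap (centre column 300) hangs level and centred over the spacer (column 297) and spigot. Lowering onto the spigot.

{"api": "jog_arm", "payload": {"plan": [[[0.03,0,-0.2],0],[[0,0,-0.2],0],[[0,0,-0.2],0],[[0,0,-0.1],0],[[0,0,0],0]]}}

```text
clock: 33.35
tcp_pos: [0.4833, 0.2158, 0.2064]
orientation: [-1.867, -2.526, 0.001]
contact_force: [0.5, 0.2, -2.0]
grip_width: 0.0377
```

{"api": "jog_arm", "payload": {"plan": [[[0,0,-0.1],0],[[0,0,-0.1],0],[[0,0,-0.1],0],[[0,0,0],0]]}}

```text
clock: 33.75
tcp_pos: [0.4834, 0.2158, 0.2035]
orientation: [-1.867, -2.526, 0.0]
contact_force: [-0.8, 0.1, -1.6]
grip_width: 0.0382
```

Run:
```python
from h import *
st()
```

```text
t33.75 tcp [0.4834 0.2158 0.2035] jaw yaw 0.298 tilt [-0.0002 -0.0001] F [-0.8  0.1 -1.6] M [0.03 0.   0.  ] w 0.0382 j7 -0.65
```

{"api": "jog_arm", "payload": {"plan": [[[0,0,-0.1],0],[[0,0,-0.1],0],[[0,0,-0.1],0],[[0,0,0],0]]}}

```text
clock: 34.15
tcp_pos: [0.4833, 0.2159, 0.2005]
orientation: [-1.867, -2.526, 0.0]
contact_force: [0.1, 0.3, -0.9]
grip_width: 0.038
```

{"api": "jog_arm", "payload": {"plan": [[[0,0,-0.1],0],[[0,0,-0.1],0],[[0,0,-0.1],0],[[0,0,0],0]]}}

```text
clock: 34.55
tcp_pos: [0.4832, 0.2159, 0.1974]
orientation: [-1.867, -2.527, 0.0]
contact_force: [-1.2, 1.0, -1.5]
grip_width: 0.0381
```

{"api": "jog_arm", "payload": {"plan": [[[0,0,-0.1],0],[[0,0,-0.1],0],[[0,0,0],0],[[0,0,0],0]]}}

```text
clock: 34.95
tcp_pos: [0.4833, 0.2159, 0.1955]
orientation: [-1.867, -2.527, -0.0]
contact_force: [-1.7, 1.4, -2.1]
grip_width: 0.0379
```

{"api": "jog_arm", "payload": {"plan": [[[0,0,-0.1],0],[[0,0,0],0],[[0,0,0],0]]}}

```text
clock: 35.25
tcp_pos: [0.4834, 0.2158, 0.1945]
orientation: [-1.867, -2.527, 0.0]
contact_force: [-1.6, 0.5, -1.1]
grip_width: 0.0378
```

{"api": "jog_arm", "payload": {"plan": [[[0,0,-0.1],0],[[0,0,0],0],[[0,0,0],0]]}}

```text
clock: 35.55
tcp_pos: [0.4834, 0.2159, 0.1939]
orientation: [1.867, 2.526, 0.0]
contact_force: [-2.8, -1.2, 5.6]
grip_width: 0.0381
```

{"api": "jog_arm", "payload": {"plan": [[[0,0,-0.1],0],[[0,0,0],0],[[0,0,0],0]]}}

```text
clock: 35.85
tcp_pos: [0.4835, 0.216, 0.1938]
orientation: [1.867, 2.526, -0.0]
contact_force: [-5.8, -2.8, 14.6]
grip_width: 0.0378
```

Run:
```python
from h import *
st()
```

```text
t35.85 tcp [0.4835 0.216  0.1938] jaw yaw 0.298 tilt [ 0.0006 -0.0008] F [-5.8 -2.8 14.6] M [-0.57  1.46  0.03] w 0.0378 j7 -0.67
```

It stops firmly at 0.1938; home was predicted at 0.194. Ease, release, withdraw and check.

{"api": "jog_arm", "payload": {"plan": [[[0,0,-0.05],0],[[0,0,0],0],[[0,0,0.2],0],[[0,0,0],0],[[0,0,0],0]]}}

```text
clock: 36.35
tcp_pos: [0.4834, 0.2158, 0.194]
orientation: [-1.867, -2.526, -0.0]
contact_force: [-2.3, -0.2, 1.3]
grip_width: 0.0383
```

{"api": "jog_arm", "payload": {"plan": [[[0,0,0],0],[[0,0,0],0],[[0,0,0],0],[[0,0,0],0],[[0,0,0],0]], "hand": 6.5}}

```text
clock: 36.85
tcp_pos: [0.4836, 0.2158, 0.1941]
orientation: [1.867, 2.526, 0.0]
contact_force: [0.1, 0.4, 0.5]
grip_width: 0.065
```

{"api": "jog_arm", "payload": {"plan": [[[0,0,1],0],[[0,0,3],0],[[0,0,3],0],[[0,0,2],0],[[0,-3,0],0],[[0,-4,0],0],[[0,-4,0],0],[[0,-4,0],0],[[0,-4,0],0],[[0,-4,0],0],[[0,0,0],0],[[0,0,0],0]]}}

```text
clock: 38.05
tcp_pos: [0.4835, -0.0149, 0.2846]
orientation: [1.87, 2.524, 0.001]
contact_force: [0.0, 0.2, 0.7]
grip_width: 0.0646
```

Run:
```python
from h import *
st()
f=grab_frame("side")[:,:,::-1];t=grab_frame("top")[:,:,::-1]
cv2.imwrite("pics/t9.png",t);cv2.imwrite("pics/s9.png",f)
def ov(img,n,bias):
    I=cv2.resize(img,None,fx=6,fy=6,interpolation=2); a=np.linspace(0,6.283,80)
    for r,z,col in[(.033,.078,(0,0,255)),(.023,.112,(255,0,0)),(.02,.138,(0,255,0))]:
        P=np.c_[.483+bias[0]+r*np.cos(a),.2155+bias[1]+r*np.sin(a),0*a+z]
        cv2.polylines(I,[((proj(n,P)+.5)*6).astype(np.int32)],True,col,1)
    return I
T=ov(t,"top",(0,0));S=ov(f,"side",(-.002,.003))
A=T[6*225:6*325,6*75:6*215];B=S[6*285:6*435,6*205:6*375]
print(A.shape,B.shape)
cv2.imwrite("pics/m10.png",np.hstack([cv2.resize(A,(400,286)),cv2.resize(B,(400,353))[:286]]) if 0 else np.hstack([T[6*270:6*325,6*115:6*175],S[6*350:6*405,6*297:6*360]]))
# bystander check: difference from the first picture around them
t0=cv2.imread("pics/top0.png")
for n,(u,v,w) in dict(jar=(426,198,22),offcut=(300,150,34),hammer=(487,265,40),purple=(293,262,14)).items():
    s=np.s_[v-w:v+w,u-w:u+w]; print(n,np.abs(t[s].astype(int)-t0[s]).mean().round(1))
```

```text
t38.05 tcp [ 0.4835 -0.0149  0.2846] jaw yaw 0.296 tilt [0.0006 0.    ] F [0.  0.2 0.7] M [0.02 0.   0.02] w 0.0646 j7 -0.05
(600, 840, 3) (900, 1020, 3)
jar 30.0
offcut 9.0
hammer 26.7
purple 9.0
```

View pics/m10.png

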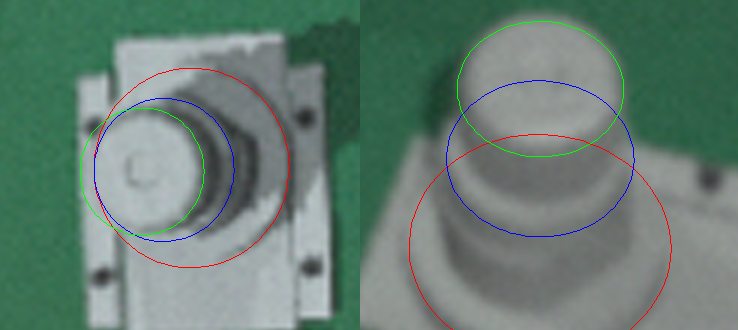

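The cap sits level and concentric on the stack in both views. The image difference at the jar and hammer is probably a moving shadow, so I'll check that by template matching. I'll also compare the cap-top height with the finished neighbours.

Run:
```python
from h import *
from scipy.ndimage import map_coordinates as mc
from scipy.optimize import differential_evolution as de
t0,t=cv2.imread("pics/top0.png"),cv2.imread("pics/t9.png");f0,f=cv2.imread("pics/side0.png"),cv2.imread("pics/s9.png")
def tm(a,b,u,v,w,h=None):
    h=h or w; r=cv2.matchTemplate(b[v-h-15:v+h+15,max(u-w-15,0):u+w+15],a[v-h:v+h,u-w:u+w],cv2.TM_CCOEFF_NORMED); _,m,_,l=cv2.minMaxLoc(r); return round(m,2),(l[0]-15,l[1]-15)
print("top jar",tm(t0,t,426,198,18),"offcut",tm(t0,t,300,150,32),"hammer",tm(t0,t,487,217,24,12))
print("side jar",tm(f0,f,326,203,16),"offcut",tm(f0,f,245,253,36,28),"hammer",tm(f0,f,385,190,35,16))
G={n:cv2.GaussianBlur(cv2.cvtColor(i,cv2.COLOR_BGR2GRAY),(0,0),.8).astype(float) for n,i in(("top",t),("side",f))}
# cap-top height from the side picture: silhouette upper edge against the green plate, with the same fit for all three caps
a=np.linspace(0,2*np.pi,60,endpoint=False)
def sc(p):
    x,y,z=p; s=0
    for n,b in(("top",(0,0)),("side",(-.002,.003))):
        v=[]
        for r in(.0185,.0215):
            q=proj(n,np.c_[x+b[0]+r*np.cos(a),y+b[1]+r*np.sin(a),0*a+z]); v.append(mc(G[n],[q[:,1],q[:,0]],order=1))
        s-=np.clip(v[0]-v[1],-5,30).mean()
    return s
for c in[(.483,.2155),(.581,.3025),(.585,.1325)]:
    r=de(sc,[(c[0]-.008,c[0]+.008),(c[1]-.008,c[1]+.008),(.125,.152)],seed=1,maxiter=40,popsize=10); print(r.x.round(4),round(r.fun,1))
st()
```

```text
top jar (0.88, (0, 0)) offcut (0.99, (0, 0)) hammer (0.89, (0, 0))
side jar (0.55, (-3, 15)) offcut (0.99, (0, 0)) hammer (0.2, (-5, 3))
[0.4824 0.2164 0.1423] -43.2
[0.5801 0.301  0.1403] -49.0
[0.5851 0.1332 0.1419] -30.8
t38.15 tcp [ 0.4835 -0.0128  0.2847] jaw yaw 0.300 tilt [0.0009 0.0005] F [0.2 0.3 0.3] M [0.07 0.01 0.02] w 0.0649 j7 -0.05
```

```bash
python3 -c "
from bench import *
print(hand_in())"
```

```text
the job is handed in; nothing more can be done
None
```

The roll, spacer and cap are on the bare shaft in that order, and the job was handed in at about 38 s. No verdict came back.

- **Roll:** I gripped it on its flats and turned it counterclockwise under light pressure. It dropped over the key with its keyway at roughly 0.65–0.8 rad, then slid freely to a firm stop at the predicted home height (tool at 0.1554 m).
- **Spacer:** it was lowered with no sideways contact and touched at 0.1751 m, as predicted. Pictures showed it flat on the roll.
- **Cap:** I centred it in the jaws with two squeezes 90° apart. It stopped firmly at 0.1938 m against 0.194 m predicted. The wrist reading never passed about 17 N net in any step's readings.

**Last checks**
- **Stack height:** fitted cap-top height is 142.3 mm, against 140.3 and 141.9 mm for the finished neighbours. All three read above the nominal 138 mm, so this only shows that ours matches them to about 1–2 mm.
- **Spring grip not felt:** the expected 3–10 N of push from the spigot's leaves did not show clearly before the stop. I rely on the stop height and pictures that the cap is fully down.
- **Bystanders:** the jar, hammer and offcut showed zero shift in the top view. The side-view matches for the jar and hammer were too poor to use, probably because the arm was in the way. The offcut matched in both views.
- **Purple ring:** left alone. I only looked at how its patch of the top picture changed, and the change was small (9, the same as the offcut's).

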